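# Shift the carton feeder's lever through its H-gate

### The job

Two carton feeders stand on the packing bench; on the one whose lever has the BLUE ball knob, shift the lever to the gate slot with the teal tab: bring it to the cross-slot of the H-shaped gate, move it across to the other lane, then push it fully forward (towards the belt) until it stands home in the teal-marked end, and let go. Leave the white-knobbed lever of the other feeder where it is.

Things in the scene. Friction and masses are not known exactly. Their poses are not given: they have to be found in the camera images.
- blue_box: Feeder to operate: fixed white gearbox 170x150x130 mm, belt on its +x side. Origin: its centre on the bench; x forward to the belt, y left, z up. In its top plate (z 130 mm) a real H-gate stops the rod: two 80 mm lanes along x at y = +24 and -24 mm, joined by the cross-slot at x = 0; slots 22 mm wide. Teal tab at the +x end of the +y lane, grey at the others. Lever starts in the -y lane.
- blue_knob (a point): Centre of the blue ball knob, 38 mm across, on a 10 mm steel rod, 185 mm from a universal pivot in the box (box x = y = 0, z = 20 mm): it rides on that sphere. In the box frame it is at (x,y) = (0,-40) mm in neutral of the -y lane, (0,40) in neutral of the +y lane; 10 mm play each side. No spring: about 1 N moves it, it stays where left. Axes: z along the rod, up.
- blue_home (a point): Fixed point of the blue feeder, in the air above its teal tab: where the centre of the blue knob stands when the lever is fully home in the teal-marked slot end. In the box frame x 57, y 39, z 192 mm. Axes as the box's.
- white_knob (a point): Centre of the white ball knob, 38 mm in diameter, on the lever of the other, otherwise identical feeder (same gate and tabs). Bystander: leave it where it is.

How it is judged:
By the outcome, as a careful person would: the job done as asked, in the order asked, and still so for the second after the job is handed in, with the robot touching nothing.
It also fails if it takes over 35 s, if anything falls off the work surface, if the arm or the gripper's body presses on something with over 40 N, if the wrist force passes 120 N, or if a joint passes its speed limit or range.

### The arm

A 6-joint arm with a two-finger parallel gripper is mounted at the origin on the work surface. World frame = base frame: x ahead of the robot, y to its left, z up, the work surface at z = 0. Lengths are in m, angles in rad, forces in N, time in s.
With the tool pointing down it reaches from about 0.325 to 0.9 m from the base axis. Payload 6.1 kg.
Tool frame: the origin (TCP) lies between the finger pads; the fingertips stand 19 mm ahead of it and the grasp point (between the pads) is the TCP (robot.nose_length is the distance from the TCP to the fingertips, in m); z points along the fingers, x is the direction in which the jaws open and shut, and the axes are right-handed (so a half turn about z gives the same grasp; the last joint's range is limited). The gripper opens to 87 mm and grips with 3 to 60 N. Pads are 19 mm wide; open, the fingers measure 117 mm over their backs; the gripper's body (75 mm by 190 mm) begins 51 mm behind the grasp point.
Start: joints at [1.066, 0.22, 1.526, -0, 1.395, -0.126], TCP at [0.231, 0.581, 0.242] pointing down, gripper open.
Joint ranges: [-2.98, 2.98], [-0.91, 2.08], [0.09, 2.57], [-1.24, 4.39], [0.2, 2.65], [-2.68, 2.68]. Speed limits (rad/s): [2.57, 2.57, 3.01, 3.14, 3.14, 3.14].

### API

Orientations are given as a unit quaternion [x, y, z, w].
In Python, from workcell import monitor, cams, robot gives the robot as it stands. The module is installed in compiled form; this text tells all that it offers.
- The arm moves only by the tool arm_command, never from a script. Its arguments are lists of equal length, an entry for each row: "delta_pos": the shift along the world's x, y, z in units of 3 cm (1.0 is 3 cm), a list of three; "twist": the turn, a rotation vector about the world's x, y, z in units of 0.5 rad (1.0 is 0.5 rad), a list of three. In form: {"delta_pos": [[tx, ty, tz], ...], "twist": [[rx, ry, rz], ...]}. A call has 1 to 5 rows; each row shifts and turns the pose as measured when the row begins; what a row does not reach is not made up. A row lasts 1/12 s, in which the tool goes at most 41.7 mm and 7.16 degrees, less where a joint would pass 70% of its speed; a pose out of reach is approached as far as the arm can. A call with a number of a shift or a turn outside -1 to 1 is refused whole. A call with a gripper value outside its range is refused whole. "fingers" is the gripper's target within -1 to 1 (shut at 1, half-way at 0, fully open at -1), set as the call begins (left out, the last holds). The fingers move at their own pace and stop on an object; the grip force is fixed at half the most. Time passes only in rows, so rows that do not move let the fingers close. It gives the time, the measured TCP pose, the force and the opening at its end, in the units of the state.
- monitor.observe(): the state, without advancing time (a new reading comes with each control period).
- cams.grab_frame(name): name is "scene" or "top"; returns the picture (384x512x3 uint8, red, green, blue); there is no depth.
- cams.camera_model(name): a dict with "intrinsics" (3x3 intrinsics, pixels), "extrinsics" (4x4, takes a point from camera to world coordinates). Camera axes: x right, y up, looking along -z (the intrinsics and any distortion apply to the point x, -y, -z); pixel columns grow to the right and rows downward; lengths in m; the calibration is good to about 2 mm. A picture is of the moment at which its call begins. camera_model takes no time and is no camera call.
- robot.close_job(): hands the job in, once; it reports no verdict.
The state is a dict: "t": time; "q": joint angles; "qvel": joint speeds; "effort": joint torques, N m; "position": TCP position; "tcp_rot": TCP orientation; "contact_force": force on the tool from outside, world axes, zero at the start; "wrist_torque": the same for the moment, N m; "finger_gap": finger opening in m.
Only numpy, scipy, OpenCV 4.12 (cv2) and the standard library are available. Lean on these libraries where they do the work, as an engineer would, in place of code of your own. Each camera call takes 0.05 s, during which the arm holds its last target.

## Working session

There is one attempt and no reset: what is moved stays moved. The work goes in short steps, Python scripts to look and compute and a tool call to move; the robot and the scene stay as the last step left them, time stands still between calls to the robot, and variables do not carry over. Pictures are saved under pics/ and viewed, and the job is handed in when it is done.

Besides the shell and the picture viewer there is one more tool, called after "Call:" as name(argument=value, ...) on one line, values as JSON. arm_command: Moves the arm, as the interface text tells. Its arguments: {"type":"object","properties":{"delta_pos":{"type":"array"},"twist":{"type":"array"},"fingers":{"type":"number"}},"required":["delta_pos","twist"]}

```bash
mkdir -p pics; cat > h.py <<'E'
import numpy as np, cv2
from workcell import monitor, cams, robot
def cm(n):
    c=cams.camera_model(n); return np.array(c["intrinsics"]),np.array(c["extrinsics"]),c
def ray(n,u,v):
    K,T,_=cm(n); d=np.linalg.inv(K)@[u,v,1]; d=np.array([d[0],-d[1],-d[2]]); return T[:3,3],T[:3,:3]@d/np.linalg.norm(d)
def onz(n,u,v,z):
    o,d=ray(n,u,v); return o+d*(z-o[2])/d[2]
def proj(n,p):
    K,T,_=cm(n); q=T[:3,:3].T@(np.array(p)-T[:3,3]); q=K@[q[0],-q[1],-q[2]]; return q[:2]/q[2]
def tri(a,b):
    (o1,d1),(o2,d2)=a,b
    s=np.linalg.lstsq(np.c_[d1,-d2],o2-o1,rcond=None)[0]
    p,q=o1+d1*s[0],o2+d2*s[1]; return (p+q)/2,np.linalg.norm(p-q)
E
python3 - <<'E'
from h import *
for n in("scene","top"):
    im=cams.grab_frame(n); cv2.imwrite(f"pics/{n}0.png",im[:,:,::-1]); print(n,cm(n)[2])
s=monitor.observe(); print(s["t"],s["position"],s["tcp_rot"],s["finger_gap"])
E
```

```text
scene {'intrinsics': array([[432.7491499 ,   0.        , 258.49069027],
       [  0.        , 432.7491499 , 185.11039031],
       [  0.        ,   0.        ,   1.        ]]), 'extrinsics': array([[-0.75206907, -0.45586733,  0.47600115,  1.0081161 ],
       [ 0.65882916, -0.54007432,  0.52370208,  0.48554937],
       [ 0.01833733,  0.70746357,  0.70651188,  0.78739222],
       [ 0.        ,  0.        ,  0.        ,  1.        ]])}
top {'intrinsics': array([[408.09484281,   0.        , 251.84641176],
       [  0.        , 408.09484281, 187.34333111],
       [  0.        ,   0.        ,   1.        ]]), 'extrinsics': array([[ 0.0162368 ,  0.98158585, -0.19033021,  0.42366011],
       [-0.99947918,  0.01062439, -0.03047125, -0.00534866],
       [-0.027888  ,  0.19072583,  0.98124712,  0.96877124],
       [ 0.        ,  0.        ,  0.        ,  1.        ]])}
0.1 [0.2308874  0.58023492 0.24053453] [ 8.27598001e-01  5.61320588e-01 -7.71719951e-04  3.87935295e-04] 0.0871234630789827
```

View pics/scene0.png

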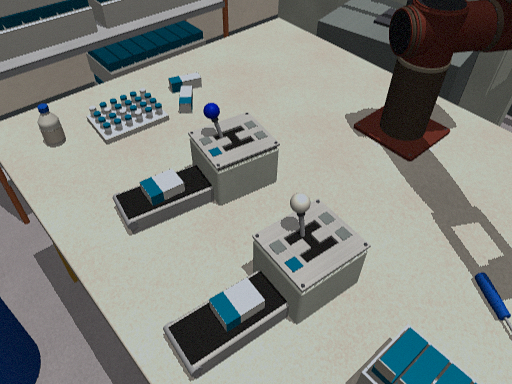

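View pics/top0.png

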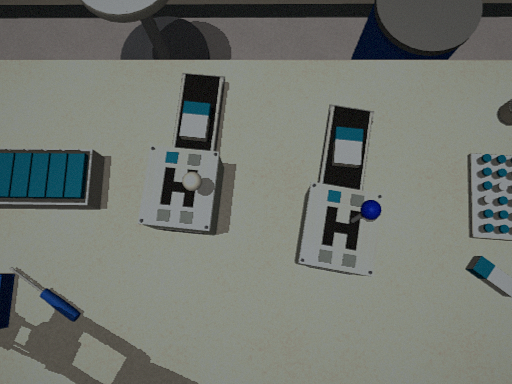

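The top view shows the blue feeder at about (340,228) with its knob at (371,210), and the white knob at (191,181). In the scene view the blue knob is at (211,111). Next I'll measure them precisely.

```bash
python3 - <<'E'
from h import *
C={}
for n in("scene","top"):
    im=cv2.imread(f"pics/{n}0.png"); hsv=cv2.cvtColor(im,cv2.COLOR_BGR2HSV)
    m=cv2.inRange(hsv,(112,120,60),(128,255,255))
    k,l,st,c=cv2.connectedComponentsWithStats(m)
    for i in range(1,k):
        if st[i,4]>60: print(n,"blue",st[i],c[i])
    m=cv2.inRange(hsv,(90,120,60),(108,255,255))
    k,l,st,c=cv2.connectedComponentsWithStats(m)
    for i in range(1,k):
        if st[i,4]>40: print(n,"teal",st[i],c[i])
im=cv2.imread("pics/top0.png"); cv2.imwrite("pics/topz.png",cv2.resize(im[170:290,285:400],None,fx=5,fy=5,interpolation=cv2.INTER_CUBIC))
im=cv2.imread("pics/scene0.png"); cv2.imwrite("pics/scz.png",cv2.resize(im[90:210,180:290],None,fx=5,fy=5,interpolation=cv2.INTER_CUBIC))
E
```

```text
scene blue [204 103  16  15 179] [211.13407821 109.84916201]
scene teal [ 105   20   96   40 1287] [152.02331002  39.17482517]
scene teal [ 92  47  27  17 219] [105.23287671  55.0456621 ]
scene teal [169  76  13   8  70] [174.91428571  79.65714286]
scene teal [120  95  17  14  71] [127.97183099 101.78873239]
scene teal [179  97  13   7  84] [184.76190476  99.86904762]
scene teal [150  98  12   9  44] [155.11363636 102.11363636]
scene teal [209 147  13   9  73] [214.94520548 151.24657534]
scene teal [140 177  23  21 251] [150.77689243 186.96414343]
scene teal [285 257  18  15 155] [293.48387097 263.72258065]
scene teal [476 273  35  45 340] [492.62941176 295.12352941]
scene teal [209 292  32  33 511] [224.40704501 307.68297456]
scene teal [ 381  328   47   56 1130] [403.66371681 351.79734513]
scene teal [ 401  345   48   39 1039] [425.60153994 367.23676612]
scene teal [  0 363  23  21 120] [  7.16666667 373.15      ]
scene teal [435 364  37  20 432] [453.59027778 376.32175926]
top blue [362 200  19  19 288] [370.875 209.25 ]
top teal [182 101  28  15 312] [195.94230769 107.60897436]
t
[... 476 characters left out ...]
l [498 155   8   8  52] [501.59615385 158.40384615]
top teal [483 168   9   8  52] [487.28846154 171.15384615]
top teal [498 169   9   8  52] [502.13461538 172.11538462]
top teal [484 181   8   8  53] [487.54716981 184.69811321]
top teal [328 190  13  13 131] [333.93129771 195.78625954]
top teal [499 196   9   8  54] [503.2037037  199.87037037]
top teal [485 209   9   8  55] [488.69090909 212.76363636]
top teal [500 211   9   8  54] [503.83333333 214.05555556]
top teal [485 224   9   8  60] [489.01666667 227.41666667]
top teal [500 225   9   8  58] [504.24137931 228.34482759]
top teal [473 256  22  23 272] [483.46323529 266.81617647]
top teal [ 61 306  17  13  63] [ 68.49206349 311.47619048]
```

View pics/topz.png

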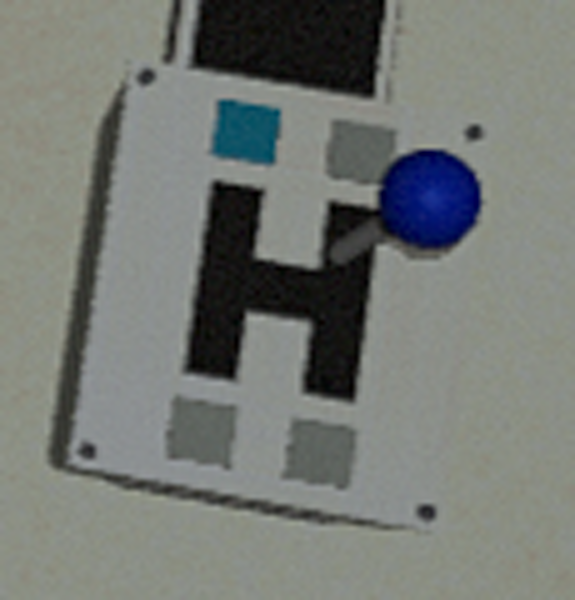

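View pics/scz.png

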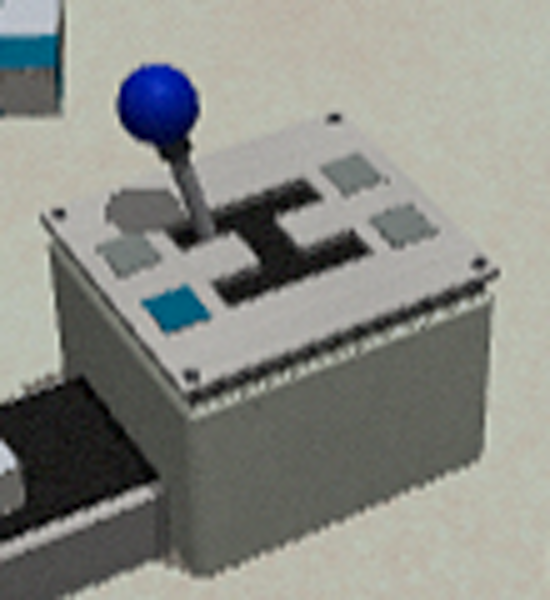

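The zooms show four corner screws in each view, at (147,76), (474,132), (427,512) and (88,451) in the top zoom. The knob stands forward in the -y lane.

```bash
python3 - <<'E'
from h import *
f=lambda p,o:(np.array(p)+.5)/5-.5+np.array(o)
T=[f(p,(285,170)) for p in((147,76),(474,132),(427,512),(88,451))]
S=[f(p,(180,90)) for p in((192,376),(60,214),(335,118),(480,263))]
for n,P in(("top",T),("scene",S)):
    Q=np.array([onz(n,*p,.130) for p in P]); c=Q.mean(0)
    a=Q[0]+Q[1]-Q[2]-Q[3]; b=Q[0]+Q[3]-Q[1]-Q[2]
    print(n,c,np.arctan2(a[1],a[0]),np.arctan2(-b[0],b[1]),np.linalg.norm(a)/2,np.linalg.norm(b)/2)
for a,b in zip(T,S): print(tri(ray("top",*a),ray("scene",*b)))
k,e=tri(ray("top",370.9,209.3),ray("scene",211.1,110)); print("knob",k,e)
Qc=np.array([tri(ray("top",*a),ray("scene",*b))[0] for a,b in zip(T,S)]); c=Qc.mean(0)
a=Qc[0]+Qc[1]-Qc[2]-Qc[3]; y=np.arctan2(a[1],a[0]); print(c,y)
R=np.array([[np.cos(y),-np.sin(y),0],[np.sin(y),np.cos(y),0],[0,0,1]]); c[2]=0
print("knob in box",R.T@(k-c), "dist", np.linalg.norm(k-c-[0,0,.02]))
for p in((0,-.04),(0,0),(0,.04),(.057,.039)):
    z=.02+np.sqrt(.185**2-p[0]**2-p[1]**2); print(p,c+R@[*p,z])
E
```

```text
top [ 0.50483262 -0.16351241  0.13      ] -0.163285871947659 -0.16222348014779753 0.15656469120182956 0.1364091351153331
scene [ 0.50410406 -0.16405894  0.13      ] -0.15963808274135574 -0.1648217734666307 0.156052792035508 0.13624787237320618
(array([ 0.59283965, -0.10876267,  0.13073315]), np.float64(0.0005102689096005571))
(array([ 0.57068034, -0.24303754,  0.13082174]), np.float64(0.0004262513424355423))
(array([ 0.41661726, -0.21794091,  0.13084887]), np.float64(0.00013601443417638842))
(array([ 0.43875584, -0.08357289,  0.13074921]), np.float64(0.0007335646283098719))
knob [ 0.53326208 -0.20690249  0.19913598] 0.00022275196056375818
[ 0.50472328 -0.1633285   0.13078824] -0.16176382562740108
knob in box [ 0.03518421 -0.03840868  0.19913598] dist 0.18655523539932292
(0, -0.04) [ 0.49828091 -0.20280629  0.20062392]
(0, 0) [ 0.50472328 -0.1633285   0.205     ]
(0, 0.04) [ 0.51116565 -0.12385071  0.20062392]
(0.057, 0.039) [ 0.56726044 -0.13401804  0.19162459]
```

Both views agree to under 1 mm: box centre (0.5047,-0.1633), yaw -0.162. The knob is at box (35,-38,199) mm, at a radius of 186.6 mm against 185 given. I'll lift first, to clear the white knob, and line the jaws up with the box's y axis.

Call:
arm_command(delta_pos=[[0,-0.3,1],[0,-0.5,1],[0.2,-0.9,0.9],[0.4,-1,0.4],[0.4,-1,0]], twist=[[0,0,0.11],[0,0,0.11],[0,0,0.11],[0,0,0.11],[0,0,0]], fingers=-1)

```text
t: 0.52
position: [0.2571, 0.4666, 0.3357]
tcp_rot: [0.755, 0.655, -0.006, 0.003]
contact_force: [0.9, -0.1, 0.4]
finger_gap: 0.087
```

Call:
arm_command(delta_pos=[[0.4,-1,0],[0.4,-1,0],[0.4,-1,0],[0.4,-1,0],[0.4,-1,0]], twist=[[0,0,0],[0,0,0],[0,0,0],[0,0,0],[0,0,0]])

```text
t: 0.93
position: [0.3176, 0.3099, 0.3363]
tcp_rot: [0.754, 0.657, -0.005, 0.003]
contact_force: [1.3, -0.6, 0.2]
finger_gap: 0.0872
```

Call:
arm_command(delta_pos=[[0.4,-1,0],[0.4,-1,0],[0.4,-1,0],[0.4,-1,0],[0.4,-1,0]], twist=[[0,0,0],[0,0,0],[0,0,0],[0,0,0],[0,0,0]])

```text
t: 1.35
position: [0.3775, 0.1521, 0.3349]
tcp_rot: [0.753, 0.658, -0.005, 0.003]
contact_force: [1.3, -0.4, -0.1]
finger_gap: 0.0871
```

Call:
arm_command(delta_pos=[[0.4,-1,0],[0.4,-1,0],[0.4,-1,0],[0.4,-1,0],[0.4,-1,0]], twist=[[0,0,0],[0,0,0],[0,0,0],[0,0,0],[0,0,0]])

```text
t: 1.77
position: [0.4376, -0.0061, 0.3337]
tcp_rot: [0.753, 0.658, -0.005, 0.003]
contact_force: [0.5, 0.8, -0.4]
finger_gap: 0.087
```

Call:
arm_command(delta_pos=[[0.5,-1,0],[0.5,-1,0],[0.5,-1,0],[0.5,-1,0],[0.5,-1,0]], twist=[[0,0,0],[0,0,0],[0,0,0],[0,0,0],[0,0,0]])

```text
t: 2.18
position: [0.5132, -0.1647, 0.332]
tcp_rot: [0.754, 0.657, -0.006, 0.002]
contact_force: [0.4, -1.0, 0.3]
finger_gap: 0.0873
```

Remaining: (+0.020,-0.042,-0.133).

Call:
arm_command(delta_pos=[[0.4,-0.8,0],[0.2,-0.4,-0.3],[0,0,-0.5],[0,0,0],[0,0,0]], twist=[[0,0,0],[0,0,0],[0,0,0],[0,0,0],[0,0,0]])

```text
t: 2.6
position: [0.5323, -0.2103, 0.3036]
tcp_rot: [0.757, 0.654, -0.007, 0.0]
contact_force: [-0.6, 0.1, 0.7]
finger_gap: 0.087
```

Call:
arm_command(delta_pos=[[0,0.1,-0.8],[0,0,-0.9],[0,0,-0.9],[0,0,-0.6],[0,0,0]], twist=[[0,0,0],[0,0,0],[0,0,0],[0,0,0],[0,0,0]])

```text
t: 3.02
position: [0.5331, -0.2051, 0.2097]
tcp_rot: [0.756, 0.655, -0.006, 0.003]
contact_force: [-0.6, 0.4, -0.4]
finger_gap: 0.0868
```

```bash
python3 - <<'E'
from h import *
im=cams.grab_frame("scene"); cv2.imwrite("pics/s1.png",cv2.resize(im[40:200,120:320,::-1],None,fx=3,fy=3))
s=monitor.observe(); print(s["t"],s["position"],s["contact_force"])
E
```

```text
3.0667 [ 0.53372935 -0.20534911  0.21157509] [-0.04011317  0.76664494 -0.05219831]
```

View pics/s1.png

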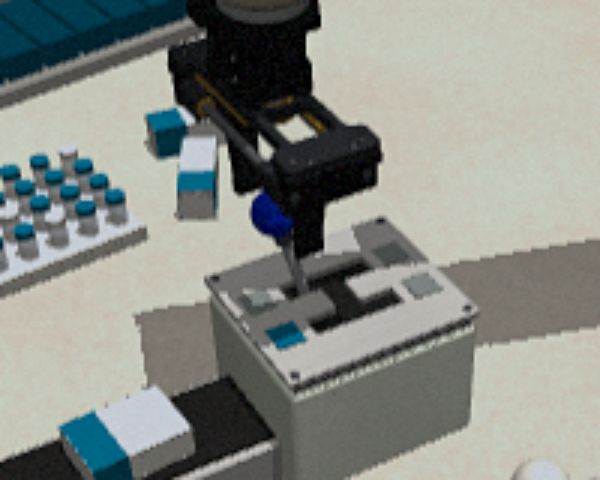

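The zoomed view shows the ball at (270,212) between the open fingers, with nothing touching. I'll go down the last 12 mm and close.

Call:
arm_command(delta_pos=[[0,0,-0.3],[0,0,-0.1],[0,0,0],[0,0,0],[0,0,0]], twist=[[0,0,0],[0,0,0],[0,0,0],[0,0,0],[0,0,0]])

```text
t: 3.48
position: [0.5368, -0.2058, 0.206]
tcp_rot: [0.755, 0.656, -0.004, 0.009]
contact_force: [-0.1, 0.5, 0.6]
finger_gap: 0.087
```

Call:
arm_command(delta_pos=[[0,0,0],[0,0,0],[0,0,0],[0,0,0],[0,0,0]], twist=[[0,0,0],[0,0,0],[0,0,0],[0,0,0],[0,0,0]], fingers=1)

```text
t: 3.9
position: [0.538, -0.2066, 0.2086]
tcp_rot: [0.755, 0.655, -0.003, 0.011]
contact_force: [0.6, -0.5, -0.1]
finger_gap: 0.0617
```

Call:
arm_command(delta_pos=[[0,0,0],[0,0,0],[0,0,0],[0,0,0],[0,0,0]], twist=[[0,0,0],[0,0,0],[0,0,0],[0,0,0],[0,0,0]])

```text
t: 4.32
position: [0.538, -0.2067, 0.2086]
tcp_rot: [0.755, 0.655, -0.003, 0.011]
contact_force: [0.2, -1.1, 0.3]
finger_gap: 0.0364
```

Call:
arm_command(delta_pos=[[0,0,0]], twist=[[0,0,0]])

```text
t: 4.4
position: [0.538, -0.2067, 0.2086]
tcp_rot: [0.755, 0.655, -0.003, 0.011]
contact_force: [-0.5, 0.1, 0.0]
finger_gap: 0.0364
```

```bash
python3 - <<'E'
from h import *
im=cams.grab_frame("scene"); cv2.imwrite("pics/s2.png",cv2.resize(im[40:200,120:320,::-1],None,fx=3,fy=3))
s=monitor.observe(); print(s["t"],s["position"],s["contact_force"],s["finger_gap"])
E
```

```text
4.45 [ 0.53797015 -0.20671285  0.20853818] [ 0.16712243  0.28695551 -0.26642032] 0.03650764896745233
```

View pics/s2.png

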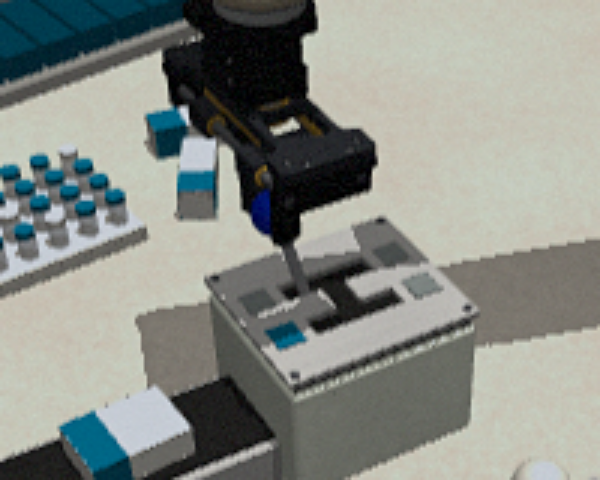

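The ball is held (gap 36.5 mm) and the rod hangs below the fingers. The ball centre sits about 9 mm below the TCP. Pulling back to neutral now.

Call:
arm_command(delta_pos=[[-0.3,0.05,0.01],[-0.3,0.05,0.01],[-0.3,0.05,0.01],[-0.2,0.03,0],[0,0,0]], twist=[[0,0,0],[0,0,0],[0,0,0],[0,0,0],[0,0,0]])

```text
t: 4.87
position: [0.5042, -0.2019, 0.2118]
tcp_rot: [0.755, 0.655, -0.001, 0.014]
contact_force: [1.7, -0.3, -0.3]
finger_gap: 0.0368
```

```bash
python3 - <<'E'
from h import *
im=cams.grab_frame("scene"); cv2.imwrite("pics/s3.png",cv2.resize(im[70:200,170:300,::-1],None,fx=4,fy=4))
s=monitor.observe(); print(s["t"],s["position"],s["contact_force"],s["finger_gap"])
E
```

```text
4.9167 [ 0.50454988 -0.20199764  0.21180522] [ 1.17276539 -0.73792805  0.03295198] 0.03646735173066299
```

View pics/s3.png

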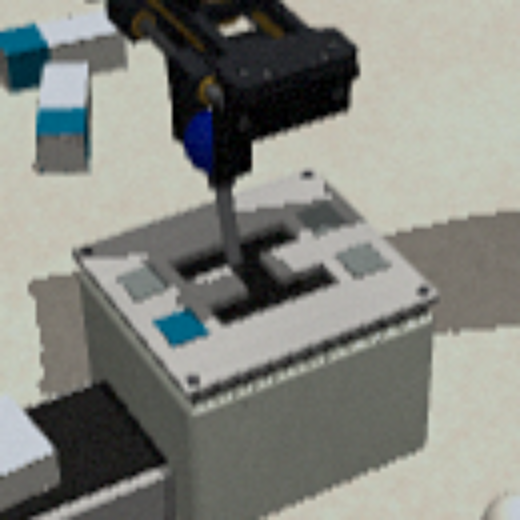

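The rod meets the plate near the cross-slot mouth, around zoomed (235,262). Crossing to the +y lane, biased 2 mm back.

Call:
arm_command(delta_pos=[[-0.03,0.3,0.02],[0.03,0.35,0.02],[0.06,0.35,0],[0.05,0.3,0],[0,0,0]], twist=[[0,0,0],[0,0,0],[0,0,0],[0,0,0],[0,0,0]])

```text
t: 5.33
position: [0.508, -0.1678, 0.2164]
tcp_rot: [0.756, 0.654, -0.006, 0.021]
contact_force: [0.3, -1.7, 0.4]
finger_gap: 0.0363
```

Call:
arm_command(delta_pos=[[0.06,0.35,-0.03],[0.06,0.38,-0.06],[0.06,0.38,-0.08],[0.04,0.3,-0.06],[0,0,0]], twist=[[0,0,0],[0,0,0],[0,0,0],[0,0,0],[0,0,0]])

```text
t: 5.75
position: [0.5155, -0.1258, 0.2114]
tcp_rot: [0.755, 0.655, -0.007, 0.024]
contact_force: [1.4, -0.5, 1.2]
finger_gap: 0.0367
```

```bash
python3 - <<'E'
from h import *
im=cams.grab_frame("scene"); cv2.imwrite("pics/s4.png",cv2.resize(im[70:200,170:300,::-1],None,fx=4,fy=4))
s=monitor.observe(); print(s["t"],s["position"],s["contact_force"],s["finger_gap"])
E
```

```text
5.8 [ 0.5154323  -0.1260204   0.21136391] [0.06877401 0.50231202 3.79959733] 0.036558291863821736
```

View pics/s4.png

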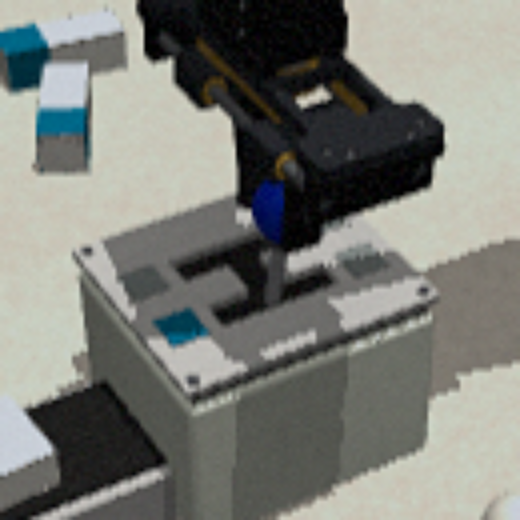

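The rod is now in the +y lane at zoomed (272,300). Pushing forward.

Call:
arm_command(delta_pos=[[0.3,-0.05,-0.02],[0.4,-0.06,-0.04],[0.4,-0.06,-0.06],[0.3,-0.05,-0.06],[0,0,0]], twist=[[0,0,0],[0,0,0],[0,0,0],[0,0,0],[0,0,0]])

```text
t: 6.22
position: [0.5583, -0.1305, 0.2055]
tcp_rot: [0.756, 0.655, -0.006, 0.02]
contact_force: [1.4, 0.5, 5.4]
finger_gap: 0.0367
```

Call:
arm_command(delta_pos=[[0.2,-0.04,-0.1],[0.2,-0.03,-0.08],[0.1,-0.02,-0.06],[0.1,0,0],[0,0,0]], twist=[[0,0,0],[0,0,0],[0,0,0],[0,0,0],[0,0,0]])

```text
t: 6.63
position: [0.5731, -0.1324, 0.2008]
tcp_rot: [0.756, 0.655, -0.009, 0.015]
contact_force: [-0.4, 1.1, 6.1]
finger_gap: 0.0365
```

```bash
python3 - <<'E'
from h import *
im=cams.grab_frame("scene"); cv2.imwrite("pics/s5.png",cv2.resize(im[70:200,170:300,::-1],None,fx=4,fy=4))
s=monitor.observe(); print(s["t"],s["position"],s["contact_force"],s["finger_gap"])
E
```

```text
6.6833 [ 0.57309744 -0.13234362  0.20079449] [-4.22819261 -0.52856575  8.02742059] 0.036058485248840685
```

View pics/s5.png

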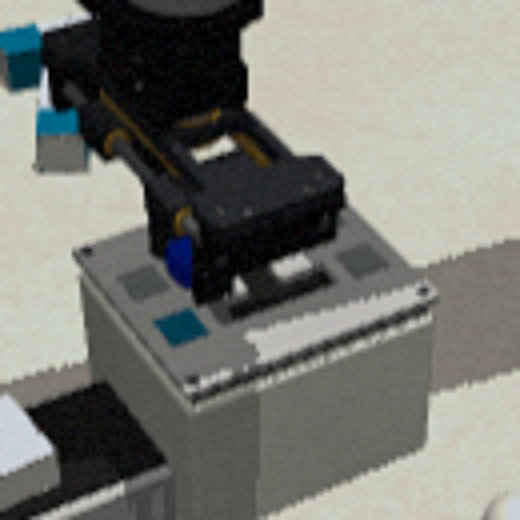

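The TCP is at the expected home and an opposing force along x is appearing. I'll press a little further to make sure it is on the stop.

Call:
arm_command(delta_pos=[[0.15,-0.02,0.02],[0.15,-0.02,0.02],[0.15,-0.02,0]], twist=[[0,0,0],[0,0,0],[0,0,0]])

```text
t: 6.93
position: [0.5746, -0.1326, 0.2001]
tcp_rot: [0.756, 0.655, -0.018, 0.002]
contact_force: [-18.4, 3.0, 18.2]
finger_gap: 0.0363
```

It's firmly on the end stop: 18 N with no further travel. Relaxing, then letting go.

Call:
arm_command(delta_pos=[[0,0,0],[0,0,0]], twist=[[0,0,0],[0,0,0]])

```text
t: 7.1
position: [0.573, -0.1323, 0.2008]
tcp_rot: [0.756, 0.655, -0.019, 0.0]
contact_force: [0.1, 0.2, 4.0]
finger_gap: 0.0363
```

Call:
arm_command(delta_pos=[[0,0,0],[0,0,0],[0,0,0],[0,0,0],[0,0,0]], twist=[[0,0,0],[0,0,0],[0,0,0],[0,0,0],[0,0,0]], fingers=-1)

```text
t: 7.52
position: [0.5707, -0.131, 0.1975]
tcp_rot: [0.756, 0.655, -0.019, -0.003]
contact_force: [-0.5, 0.8, -0.3]
finger_gap: 0.0619
```

Call:
arm_command(delta_pos=[[0,0,0],[0,0,0],[0,0,0],[0,0,0],[0,0,0]], twist=[[0,0,0],[0,0,0],[0,0,0],[0,0,0],[0,0,0]])

```text
t: 7.93
position: [0.5701, -0.1306, 0.1961]
tcp_rot: [0.756, 0.655, -0.02, -0.004]
contact_force: [0.7, 0.2, -0.6]
finger_gap: 0.086
```

Released with zero force. Rising straight up, then moving away from the camera's line of sight.

Call:
arm_command(delta_pos=[[0,0,0.4],[0,0,0.8],[0,0,1],[0,0,1],[0,0,1]], twist=[[0,0,0],[0,0,0],[0,0,0],[0,0,0],[0,0,0]])

```text
t: 8.35
position: [0.5647, -0.1286, 0.3201]
tcp_rot: [0.756, 0.655, -0.024, -0.012]
contact_force: [0.7, 0.3, 0.8]
finger_gap: 0.0869
```

Call:
arm_command(delta_pos=[[-0.4,-1,0.5],[-0.4,-1,0],[-0.4,-1,0],[-0.4,-1,0],[-0.4,-1,0]], twist=[[0,0,0],[0,0,0],[0,0,0],[0,0,0],[0,0,0]])

```text
t: 8.77
position: [0.5082, -0.2784, 0.3547]
tcp_rot: [0.752, 0.659, -0.018, -0.001]
contact_force: [1.4, -0.9, 0.0]
finger_gap: 0.0868
```

Call:
arm_command(delta_pos=[[-0.4,-1,0],[-0.4,-1,0],[-0.2,-0.5,0],[0,0,0],[0,0,0]], twist=[[0,0,0],[0,0,0],[0,0,0],[0,0,0],[0,0,0]])

```text
t: 9.18
position: [0.4732, -0.3629, 0.3617]
tcp_rot: [0.754, 0.656, -0.019, 0.003]
contact_force: [0.1, 1.6, -0.0]
finger_gap: 0.0872
```

```bash
python3 - <<'E'
from h import *
P={}
for n in("scene","top"):
    im=cams.grab_frame(n)[:,:,::-1].copy(); cv2.imwrite(f"pics/{n}9.png",im)
    m=cv2.inRange(cv2.cvtColor(im,cv2.COLOR_BGR2HSV),(112,120,60),(128,255,255))
    k,l,st,c=cv2.connectedComponentsWithStats(m)
    for i in range(1,k):
        if st[i,4]>60: print(n,st[i],c[i]); P.setdefault(n,c[i])
    im0=cv2.imread(f"pics/{n}0.png"); 
    u=(285,190,320,220) if n=="scene" else (180,168,205,195)
    print("white diff",np.abs(im[u[1]:u[3],u[0]:u[2]].astype(int)-im0[u[1]:u[3],u[0]:u[2]]).mean())
k,e=tri(ray("top",*P["top"]),ray("scene",*P["scene"]))
y=-.1618; R=np.array([[np.cos(y),-np.sin(y)],[np.sin(y),np.cos(y)]])
print(k,e,R.T@(k[:2]-[.5047,-.1633])); s=monitor.observe(); print(s["t"],s["position"],s["contact_force"])
E
```

```text
scene [212 126  17  16 200] [219.72  133.125]
white diff 4.6873015873015875
top [321 183  19  19 281] [329.74021352 192.05338078]
white diff 2.8172839506172838
[ 0.56654532 -0.13124853  0.19368911] 0.0003928738981138439 [0.05587422 0.04159581]
9.2833 [ 0.47380199 -0.36191083  0.36157767] [0.35621335 0.25586238 0.45744478]
```

View pics/scene9.png

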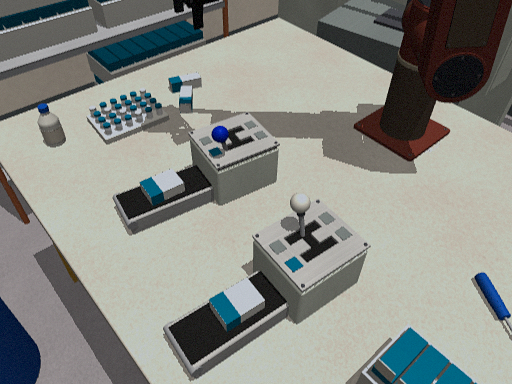

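View pics/top9.png

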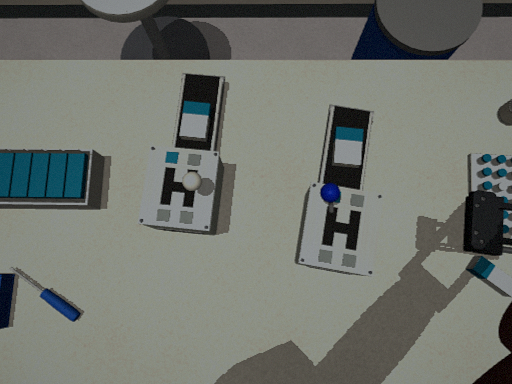

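The top view shows the blue ball at (330,192), over the teal end of its gate. The white knob is still at (191,181), and nothing else has moved. The triangulated blue knob is at box (56,42,194) mm against home (57,39,192), inside the measurement error and the side play.

```bash
python3 -c "
from workcell import robot
print(robot.close_job())"
```

```text
the job is handed in; nothing more can be done
None
```

The blue-knobbed lever now stands in the teal-marked slot end, and I handed the job in at about 9.3 s. I gripped the ball, drew it back to the cross-slot, crossed to the +y lane and pushed forward. It met the end stop at about 18 N along x, the highest force I saw in that direction. I then let go and backed clear.

- **Blue knob:** after release, both cameras put it at box (56, 42, 194) mm against home (57, 39, 192). That is 1 to 3 mm off on each axis: about 1 mm short in x, 3 mm in y (inside the 10 mm side play) and 2 mm high. The height difference is probably camera bias, as the knob measured about 1.5 mm beyond its 185 mm radius at the start. The TCP also eased back about 4 mm from its most forward point while relaxing and letting go, so the knob may have come back a millimetre or so. I did not nudge it again.
- **White knob:** it is in the same place in both views as before.
- **Robot:** the gripper touches nothing and the measured force is near zero.

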